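Set the screw foot of a bench swaging machine and lock it

ROBOT

A 7-joint arm with a two-finger parallel gripper is mounted at the origin on the work surface. World frame = base frame: x ahead of the robot, y to its left, z up, the work surface at z = 0. Lengths are in mm, angles in degrees, forces in N, time in s.
With the tool pointing down it reaches from about 350 to 900 mm from the base axis. Payload 7.2 kg.
Tool frame: the origin (TCP) lies where the fingers leave the gripper's body, on its centre line; the fingertips stand 73 mm ahead of it and the grasp point (between the pads) lies 54 mm ahead of it; z points along the fingers, y is the direction in which the jaws open and shut (so a half turn about z gives the same grasp; the last joint's range is limited). The gripper opens to 85 mm and grips with 20 to 120 N. Pads are 22 mm wide; open, the fingers measure 114 mm over their backs; the gripper's body (76 mm by 85 mm) begins 54 mm behind the grasp point. The pads swing forward as they close: fully open they stand 13 mm farther back than shut.
Start: joints at [-72.777, 23.554, -0.728, 91.456, 0.321, 64.991, -4.71], TCP at [225.319, 582.973, 303.897] pointing down, gripper open.
Joint ranges: [-169.25, 169.25], [-16.82, 113.86], [-84.01, 82.57], [7.8, 145.47], [-59.2, 239.2], [7.22, 106.19], [-163.78, 163.78]. Speed limits (degrees/s): [136.94, 136.94, 172.46, 172.46, 180, 180, 180].

INTERFACE

Orientations are given as a 3x3 rotation matrix whose columns are the frame's x, y, z axes.
In Python, from cell import goto, movel, goto_joints, command_gripper, dwell, inverse_kinematics, observe, camera, camera_model, PlanningError, sign_off gives the robot as it stands. Calls block until the motion is done:
- goto(position, orientation): joint-space move of the TCP to a pose.
- movel(position, ori=None, speed=150, threshold=None): straight line of the TCP; ori=None keeps the orientation; speed is the mean speed in mm/s. With threshold (N) it stops when the force on the tool has changed by that much, and returns True; else False.
- goto_joints(angles): joint-space move.
- command_gripper(opening, f_grip=None): finger opening in mm; f_grip is the grip in N (None keeps the last); returns when the fingers have stopped.
- dwell(seconds).
- inverse_kinematics(position, orientation): joint angles nearest the present ones, or None.
- observe(): the state.
- camera(name): name is "scene" or "side" or "wrist"; returns (picture, depth): 400x640x3 uint8, red, green, blue; 400x640 float32, mm along the optical axis (not along the pixel's ray), 0 where there is no reading.
- camera_model(name): a dict with "fx", "fy", "cx", "cy" (pixels), "rvec" (rotation vector, rad) and "tvec" (3), from world to camera coordinates, as OpenCV has them. Camera axes: x right, y down, z forward; pixel columns grow to the right and rows downward; lengths in mm; the calibration is good to about 2 mm. The wrist camera is an equidistant fisheye: a pixel r from the principal point sees the ray r / f radians off the axis. A picture is of the moment at which its call begins: read the wrist's pose just before it. camera_model takes no time and is no camera call; for the wrist camera it gives the pose at the moment of the call.
A pose or a line that the arm cannot do raises PlanningError and nothing moves.
- sign_off(): hands the job in, once; it reports no verdict.
The state is a dict: "clock": time; "joint_positions": joint angles; "qd": joint speeds; "joint_efforts": joint torques, N m; "ee_pos": TCP position; "tcp_rot": TCP orientation; "force": force on the tool from outside, world axes, zero at the start; "moment": the same for the moment, N m; "gripper_width": finger opening in mm.
Only numpy, scipy, OpenCV 4.12 (cv2) and the standard library are available. Lean on these libraries where they do the work, as an engineer would, in place of code of your own. Each camera call takes 0.05 s, during which the arm holds its last target.

TASK

The swaging machine stands on three feet and its fourth, the screw foot, hangs clear of the steel packing plate below it: screw that foot down by its wing grip until it just bears lightly on the plate, without jacking the machine up. Then swing the lock lever clockwise, right up to its stop, and let go. Leave the machine and the tools around it where they stand.

Things in the scene. Friction and masses are not known exactly. Their poses are not given: they have to be found in the camera images.
- machine: Free-standing hand-cranked swaging machine, about 17 kg, dark grey cast iron. Origin: under the centre of its base, on the bench; z up. Arms and steel rolls lie along its y axis: rolls at y = -95 to -143 mm (over 85 mm from the spindle), crank at +y; 285 mm high. Base 230 x 330 mm, top 41 mm up, on three rubber feet. Spindle of the screw foot: at x = -125, y = -175 mm, in a 48 mm boss, top 62 mm up.
- wing_grip (a point): Centre of the black wing grip on top of the screw foot's spindle, on its axis, 118 mm above the bench or up to 6 mm lower. The grip is an upright bar 54 mm long, 14 mm thick, 26 mm high; this frame's x runs along its length, y across its thickness, z up. More than half a turn needs a new grip (the bar looks the same after half a turn). Below it: free spindle of 13 to 16 mm, then nut and lever.
- leveller (a joint): Turning angle of the grip with spindle and foot (rad), starts at 0 to 0.8, grows clockwise seen from above. 4 mm per turn: clockwise lowers grip and foot (0.64 mm per rad). 1.6 to 7 rad are needed, different each time. It turns with 0.05 N m and stays where it is left; once the foot touches, this torque rises by about 0.12 to 0.3 N m per rad and the foot's load by about 13 N per rad.
- foot: Round foot, 50 mm diameter, at the lower end of the spindle, with a rubber sole that gives 1 mm at 20 N and scrapes round once it touches. Origin: centre of its underside. It hangs 1 to 4 mm above a flat steel packing plate, 100 x 90 mm, whose top is 7.3 to 10 mm above the bench: not known more exactly, and not listed.
- lever_ball (a point): Centre of the black ball, 22 mm diameter, at the end of the lock lever: 75 mm above the bench, 87 mm from the spindle axis. The lever is a nearly level steel bar of 10 mm diameter, its axis 69 to 74 mm above the bench, on the hexagonal lock nut (38 mm across, 62 to 76 mm above the bench) round the spindle. This frame's x points outwards along the lever, z up.
- lock_lever (a joint): Angle of the lock lever about the spindle axis (rad): 0 fully loose, growing clockwise seen from above; its stop, where the nut is tight, is at 1.22. Starts between 0 and 0.3. It takes about 0.12 N m (1.5 N at the ball) to move it and it stays where it is left.
- spray_bottle: White spray bottle standing on the bench, 72 mm diameter, 194 mm high; a bystander. Origin: centre of its underside.
- flux_tin: White and red flux tin standing on the bench, 84 mm diameter, 83 mm high; a bystander. Origin: centre of its underside.
- hammer: Tinner's hammer lying on the bench, 280 mm long along its x axis, head at +x; a bystander. Origin: mid-length, on the bench.
- snips: Tin snips lying flat on the bench, about 250 mm long along their x axis, 70 mm wide; a bystander. Origin: 10 mm behind the pivot, on the bench.

How it is judged:
By the outcome, as a careful person would: the job done as asked, in the order asked, and still so for the second after the job is handed in, with the robot touching nothing.
It also fails if it takes over 72 s, if anything falls off the work surface, if the arm or the gripper's body presses on something with over 40 N, if the wrist force passes 120 N, or if a joint passes its speed limit or range.

## Working session

There is one attempt and no reset: what is moved stays moved. The work goes in short steps, each a Python script; the robot and the scene stay as the last script left them, time stands still between calls to the robot, and variables do not carry over. Pictures are saved under pics/ and viewed, and the job is handed in when it is done.

```bash
ls; mkdir -p pics; cat > h.py <<'E'
from cell import *
import numpy as np, cv2
def snap(n,f):
    p,d=camera(n); cv2.imwrite('pics/'+f+'.png',p[:,:,::-1]); np.savez('pics/'+f+'.npz',p=p,d=d,m=camera_model(n)); return p,d
def cam(n):
    m=camera_model(n); R=cv2.Rodrigues(np.array(m['rvec'],float))[0]; t=np.array(m['tvec'],float).ravel(); return m,R,t
def pts(n,d):
    m,R,t=cam(n); v,u=np.mgrid[0:400,0:640]; 
    X=np.stack([(u-m['cx'])/m['fx']*d,(v-m['cy'])/m['fy']*d,d],-1); return (X-t)@R
E
python3 - <<'E'
from h import *
s=observe(); print(s)
for n in ['scene','side','wrist']:
    snap(n,n+'0'); m,R,t=cam(n); print(n,m,-R.T@t)
E
```

```text
pics
{'clock': 0.0, 'joint_positions': array([-72.77591262,  23.60135178,  -0.72841036,  91.50559866,
         0.32030176,  64.99025684,  -4.71021064]), 'qd': array([ 0.06305466,  0.01409186,  0.00702625,  0.07940886, -0.11797432,
       -0.07866118,  0.07877324]), 'joint_efforts': array([-5.17243302e-05, -6.00610256e+01,  6.82496186e-01, -2.99423057e+01,
        1.39018754e-02,  1.04812556e-02, -4.66734627e-05]), 'ee_pos': array([225.20825492, 582.59539004, 303.02737901]), 'tcp_rot': array([[-9.32759203e-01,  3.60499686e-01, -4.96028891e-04],
       [ 3.60500011e-01,  9.32757862e-01, -1.58530923e-03],
       [-1.08828632e-04, -1.65753019e-03, -9.99998620e-01]]), 'force': array([-0.85367349,  0.24943344, -0.76869683]), 'moment': array([-0.00335002, -0.0036062 ,  0.03428095]), 'gripper_width': 85.25085116405741}
scene {'fx': 484.99572083541005, 'fy': 484.99572083541005, 'cx': 318.7428305628468, 'cy': 193.017004485412, 'rvec': array([ 0.3674392 , -2.83464944,  1.10025055]), 'tvec': array([ 550.2540021 ,  222.82198922, 1073.97898014])} [405.1842922  681.44065848 936.65589937]
side {'fx': 401.553111211581, 'fy': 401.553111211581, 'cx': 319.5948365613061, 'cy': 200.0875997090086, 'rvec': array([ 2.35564207, -0.36271416,  0.13635524]), 'tvec': array([-548.81776547,  167.68858664,  856.93622998])} [ 388.07371458 -614.36221916  731.8592486 ]
wrist {'fx': 309.70691628693146, 'fy': 309.70691628693146, 'cx': 318.40258070419856, 'cy': 207.00138135106008, 'rvec': array([-2.38281383, -1.63256164, -0.24228295]), 'tvec': array([-623.92712634,  -36.9526413 ,  379.05243251])} [155.57391981 608.87723345 373.3585051 ]
```

View pics/scene0.png

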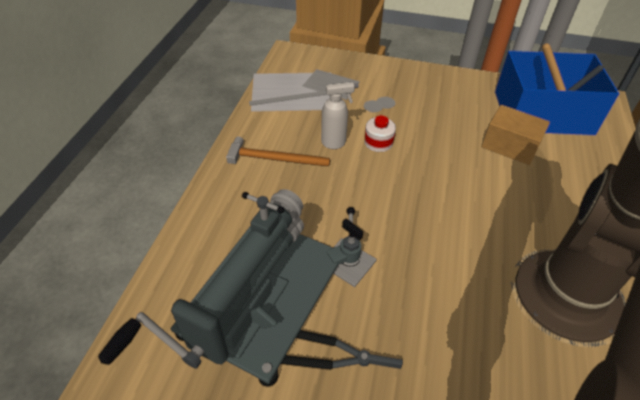

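View pics/side0.png

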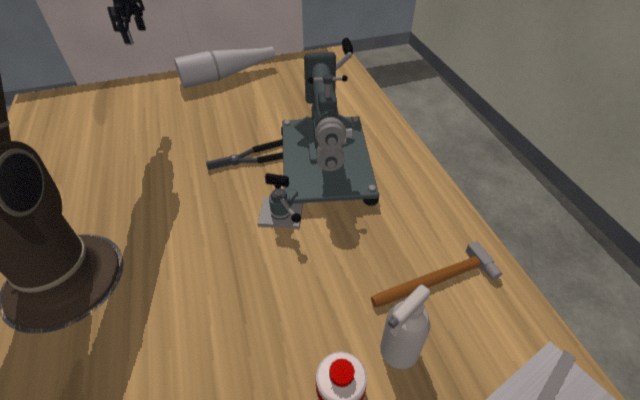

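View pics/wrist0.png

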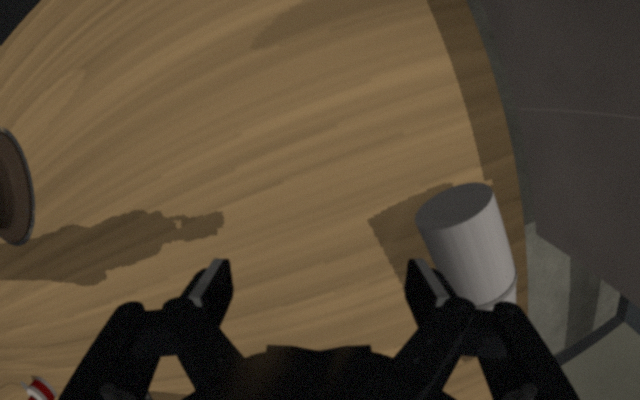

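```bash
python3 - <<'E'
from h import *
for n,(u0,v0,w,h) in {'scene':(310,190,80,100),'side':(245,160,80,80)}.items():
    f=np.load(f'pics/{n}0.npz',allow_pickle=True); p,d=f['p'],f['d']
    P=pts(n,d)
    c=p[v0:v0+h,u0:u0+w]
    cv2.imwrite(f'pics/{n}0z.png',cv2.resize(c[:,:,::-1],None,fx=7 if w==80 else 5,fy=6,interpolation=cv2.INTER_CUBIC))
    dark=(p.max(2)<45); dark[:v0]=0;dark[v0+h:]=0;dark[:,:u0]=0;dark[:,u0+w:]=0
    k,l,s,ce=cv2.connectedComponentsWithStats(dark.astype(np.uint8))
    for i in range(1,k):
        if s[i,4]>15:
            q=P[l==i]; print(n,s[i],ce[i],np.median(q,0),q.min(0),q.max(0))
    if n=='scene':
      for uv in [(350,262),(365,265),(300,340),(380,128),(335,130),(290,155)]: print(uv,P[uv[1],uv[0]])
E
```

```text
scene [348 208   7   6  30] [350.7        210.26666667] [504.15246532 -41.42091044  82.58206388] [496.34192847 -48.49818836  78.93036239] [511.02482408 -37.17084337  88.1933813 ]
scene [343 220  20  20 210] [352.60952381 229.57142857] [484.13968885  45.26551114 126.40060646] [462.22857635  26.68860731 101.28022289] [507.74734796  58.19208976 133.83460909]
(350, 262) [480.47057609  60.39221154  26.35856489]
(365, 265) [446.98668081  49.21622414  11.20000848]
(300, 340) [ 5.41880567e+02  2.55973505e+02 -3.39384500e-01]
(380, 128) [ 489.05814727 -366.78774008   68.69035911]
(335, 130) [ 606.38295576 -321.44987101   72.19026829]
(290, 155) [ 711.48708452 -239.14757338   27.15057174]
side [257 160  15   3  30] [262.5        160.66666667] [482.49368622 235.18399012  10.7946584 ] [ 388.07371458 -614.36221916    5.24266415] [508.11178434 240.9468526  731.8592486 ]
side [266 174  23  15 232] [277.13362069 180.18103448] [486.32020493  29.43439509 123.37412763] [ 388.07371458 -614.36221916   97.44314041] [510.4201042  50.08409   731.8592486]
side [291 214  10   8  62] [295.59677419 217.59677419] [504.60872352 -54.48108841  81.52217123] [495.28799061 -60.27029737  75.56085159] [514.41154821 -46.19689783  86.8371252 ]
```

```bash
python3 -c "
import cv2
a=cv2.imread('pics/scene0z.png');b=cv2.imread('pics/side0z.png');print(a.shape,b.shape)"
```

```text
(600, 560, 3) (480, 560, 3)
```

View pics/scene0z.png

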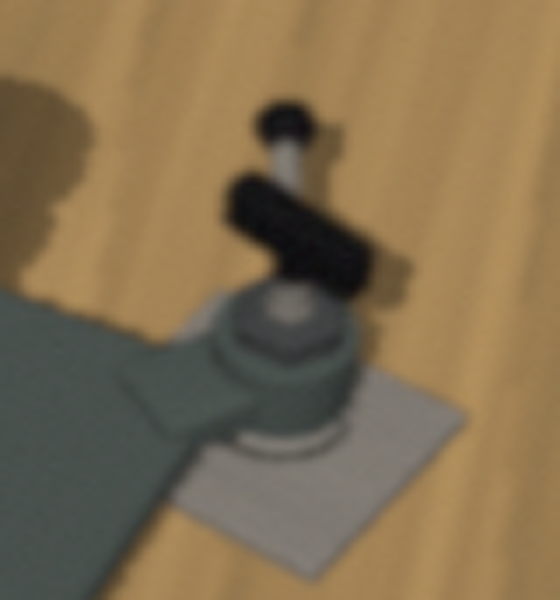

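View pics/side0z.png

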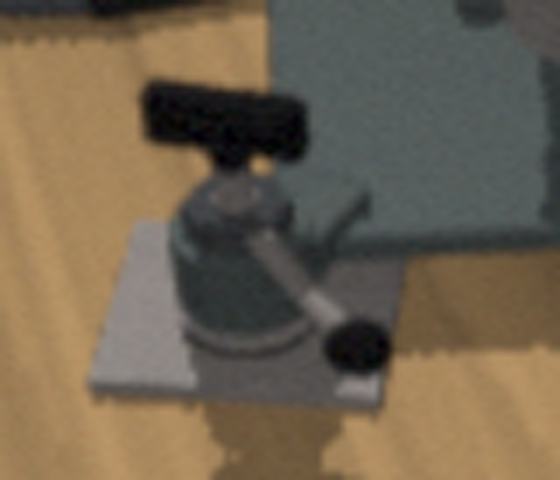

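```bash
cat >> h.py <<'E'
def ray(n,u,v,M=None):
    m,R,t=M or cam(n)
    if n=='wrist':
        a=np.array([u-m['cx'],v-m['cy']]); r=np.hypot(*a); th=r/m['fx']
        d=np.array([*(a/max(r,1e-9)*np.sin(th)),np.cos(th)])
    else: d=np.array([(u-m['cx'])/m['fx'],(v-m['cy'])/m['fy'],1])
    d=R.T@d; return -R.T@t, d/np.linalg.norm(d)
def onz(n,u,v,z,M=None):
    o,d=ray(n,u,v,M); return o+d*(z-o[2])/d[2]
def tri(r1,r2):
    A=[];b=[]
    for o,d in (r1,r2):
        Q=np.eye(3)-np.outer(d,d); A.append(Q); b.append(Q@o)
    A=np.vstack(A);b=np.hstack(b); x=np.linalg.lstsq(A,b,rcond=None)[0]
    return x,[np.linalg.norm((np.eye(3)-np.outer(d,d))@(x-o)) for o,d in (r1,r2)]
E
python3 - <<'E'
from h import *
# bar blob incl post; use minAreaRect
B={}
for n,box in {'scene':(340,218,380,242),'side':(262,170,292,186)}.items():
    f=np.load(f'pics/{n}0.npz',allow_pickle=True); p=f['p']
    m=np.zeros((400,640),np.uint8); m[box[1]:box[3],box[0]:box[2]]=(p.max(2)<45)[box[1]:box[3],box[0]:box[2]]
    c=max(cv2.findContours(m,0,1)[0],key=cv2.contourArea); r=cv2.minAreaRect(c); print(n,r, cv2.boxPoints(r).tolist()); B[n]=r[0]
print('grip',tri(ray('scene',*B['scene']),ray('side',*B['side'])))
print('ball',tri(ray('scene',350.7,210.3),ray('side',295.6,217.6)))
print('ball z75',onz('scene',350.7,210.3,75),onz('side',295.6,217.6,75))
# bar end directions
for n,a,b in [('scene',(345.5,222),(360,235)),('side',(268,177),(286,181))]:
    A=onz(n,*a,118);C=onz(n,*b,118); print(n,A,C,np.degrees(np.arctan2(*(A-C)[1::-1])))
# nut spindle top disc (light) scene ~ (351.5,233.?)
print('spindle@nut', onz('scene',310+290/7,190+303/6,78), onz('side',245+237/7,160+192/6,78))
s=observe(); m,R,t=cam('wrist'); T=s['tcp_rot']; print('cam in tool',T.T@(-R.T@t-s['ee_pos']), T.T@R.T)
E
```

```text
scene ((351.58001708984375, 230.0600128173828), (23.40000343322754, 11.400001525878906), 36.869895935058594) [[338.79998779296875, 227.60000610351562], [345.6400146484375, 218.48001098632812], [364.36004638671875, 232.52001953125], [357.52001953125, 241.6400146484375]]
side ((276.9214172363281, 180.0895233154297), (22.996484756469727, 10.242687225341797), 7.594643592834473) [[264.8471984863281, 183.6462860107422], [266.2008972167969, 173.4934539794922], [288.9956359863281, 176.5327606201172], [287.6419372558594, 186.6855926513672]]
grip (array([487.43480667,  38.53820849, 113.67520826]), [np.float64(0.3697054001554805), np.float64(0.36970540015572495)])
ball (array([505.33543964, -48.42064492,  74.78579735]), [np.float64(0.4205432965966539), np.float64(0.4205432965974477)])
ball z75 [504.88779163 -48.17203218  75.        ] [505.72381471 -48.56788672  75.        ]
scene [503.9256741  23.739426  118.       ] [466.65134098  50.29780981 118.        ] -35.47030186575281
side [470.3551085   49.92081054 118.        ] [505.62587902  25.00192951 118.        ] 144.75870579415226
spindle@nut [484.94981498  39.29405986  78.        ] [488.73200074  36.07340639  78.        ]
cam in tool [ 74.40189481  -0.79094189 -70.11054308] [[-6.74554028e-04 -9.56874104e-01 -2.90502142e-01]
 [ 9.99999157e-01 -9.67804439e-04  8.65788954e-04]
 [-1.10960029e-03 -2.90501313e-01  9.56873950e-01]]
```

```bash
python3 - <<'E'
from h import *
S=np.array([487.4,38.5]); A=[]
for n in ['scene','side']:
    f=np.load(f'pics/{n}0.npz',allow_pickle=True); P=pts(n,f['d'])[f['d']>0]; 
    dx=P[:,:2]-S; r=np.hypot(*dx.T); k=(P[:,2]>150)&(r<170)&(P[:,2]<320); A.append(P[k])
Q=np.vstack(A); dx=Q[:,:2]-S; r=np.hypot(*dx.T); a=np.degrees(np.arctan2(dx[:,1],dx[:,0]))
print(len(Q))
for a0 in range(-180,180,10):
    k=(a>=a0)&(a<a0+10)
    if k.any(): print(a0,k.sum(),r[k].min(),Q[k][r[k].argmin()],Q[k][:,2].min(),Q[k][:,2].max())
R=lambda y:np.array([[np.cos(y),np.sin(y),0],[np.sin(y),-np.cos(y),0],[0,0,-1]])
for x in [258,230,200,180,144.5,120,90,60,30,0,-35,-60,-75]:
    q=inverse_kinematics([487.4,38.5,170],R(np.radians(x))); print(x,None if q is None else np.round(q,1))
E
```

```text
2147
-10 12 126.68513414598631 [614.08509654  38.40238931 196.06698908] 182.25713897700575 196.06698908246705
0 615 108.98085571330957 [594.90980603  56.34568632 198.23058486] 150.09584599570562 221.2591178562317
10 547 103.6447053959051 [588.9377005   59.29231428 192.07842293] 150.14333622877473 226.48440234703835
20 427 108.78480199952205 [589.42354611  76.2535321  185.10149543] 150.19528598726674 232.68474807148706
30 431 131.46618685588228 [600.22401973 105.98406374 191.60908194] 150.09280689240146 281.4959982009413
40 115 154.8846514605758 [596.82755877 148.112338   279.6703098 ] 180.64410886126345 286.3350568915873
258 [-11.9  20.2   2.  118.   -1.1  41.8 158.8]
230 [-16.5  20.2   7.7 118.3  -4.   41.7 133.7]
200 [-21.6  20.4  13.9 118.6  -7.3  41.7 106.9]
180 [-24.3  20.6  17.3 118.8  -9.   41.8  88.7]
144.5 [-28.6  21.1  22.7 119.1 -12.   41.9  56.2]
120 [-31.4  21.5  26.3 119.3 -14.   42.1  33.8]
90 [-34.2  22.   29.8 119.4 -16.1  42.4   5.8]
60 [-36.8  22.6  33.3 119.6 -18.1  42.7 -22. ]
30 [-38.7  23.1  35.8 119.7 -19.7  42.9 -50.5]
0 [-44.3  25.   43.5 120.  -24.7  44.1 -75.3]
-35 [-60.5  40.5  72.  120.7 -48.2  55.9 -86.5]
-60 [ -60.5   40.5   72.   120.7  -48.2   55.9 -111.5]
-75 [ -60.5   40.5   72.   120.7  -48.2   55.9 -126.5]
```

```bash
cat >> h.py <<'E'
def RX(deg):
    y=np.radians(deg); return np.array([[np.cos(y),np.sin(y),0],[np.sin(y),-np.cos(y),0],[0,0,-1]])
def st(tag=''):
    s=observe(); print(tag,'t%.2f'%s['clock'],'p',np.round(s['ee_pos'],1),'x%.1f'%np.degrees(np.arctan2(s['tcp_rot'][1,0],s['tcp_rot'][0,0])),'F',np.round(s['force'],2),'M',np.round(s['moment'],3),'w%.1f'%s['gripper_width'],'q',np.round(s['joint_positions'],0)); return s
E
python3 - <<'E'
from h import *
goto([380,380,430],RX(144.5)); st()
goto([487.4,38.5,290],RX(144.5)); dwell(.3); st()
snap('wrist','w1')
E
```

```text
t1.25 p [378.7 381.4 429.1] x144.7 F [ 0.38  0.65 -0.04] M [-0.016 -0.015  0.045] w85.5 q [-56.  10.   7.  93.  -1.  77.   6.]
 t2.98 p [487.5  39.1 290.1] x144.6 F [0.75 0.11 0.62] M [ 0.01 -0.   -0.09] w85.6 q [-32.  11.  25. 112.  -6.  58.  50.]
```

View pics/w1.png

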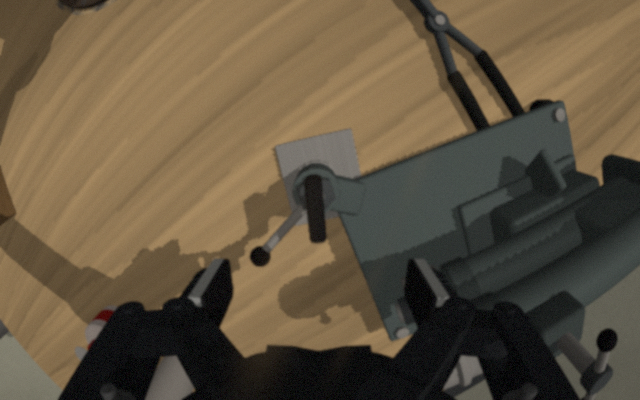

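```bash
python3 - <<'E'
from h import *
f=np.load('pics/w1.npz',allow_pickle=True); p=f['p']; mm=f['m'].item()
M=(mm,cv2.Rodrigues(np.array(mm['rvec'],float))[0],np.array(mm['tvec'],float).ravel())
k=p.max(2)<50; m=np.zeros((400,640),np.uint8); m[172:250,300:335]=k[172:250,300:335]
c=max(cv2.findContours(m,0,1)[0],key=cv2.contourArea); r=cv2.minAreaRect(c); print(r); bp=cv2.boxPoints(r)
for z in (131,125,118,110): 
    W=np.array([onz('wrist',*b,z,M) for b in bp]); print(z,W.mean(0)[:2],W[:,:2].round(1).tolist(),onz('wrist',*r[0],z,M))
m=np.zeros((400,640),np.uint8); m[240:275,245:280]=k[240:275,245:280]
c=max(cv2.findContours(m,0,1)[0],key=cv2.contourArea); print(cv2.minEnclosingCircle(c)); print(onz('wrist',*cv2.minEnclosingCircle(c)[0],75,M))
A=[];T=[]
for i in range(15):
    s=observe(); A.append(np.r_[s['force'],s['moment']]); T.append(s['clock'])
A=np.array(A);print(np.ptp(T),A.mean(0),A.std(0))
E
```

```text
((312.4735412597656, 208.1558837890625), (66.64926147460938, 23.622522354125977), 85.60128784179688)
131 [482.14912229  36.35649454] [[454.4, 43.0], [463.6, 58.2], [510.1, 30.3], [500.4, 14.0]] [481.40354441  36.85379277 131.        ]
125 [483.60476977  35.17969375] [[455.2, 42.0], [464.6, 57.6], [512.3, 29.0], [502.3, 12.2]] [482.83967551  35.69000935 125.        ]
118 [485.30302517  33.80675949] [[456.0, 40.8], [465.8, 56.9], [514.8, 27.4], [504.6, 10.1]] [484.51516178  34.33226203 118.        ]
110 [487.24388848  32.23769177] [[457.0, 39.4], [467.0, 56.1], [517.8, 25.6], [507.2, 7.8]] [486.43000324  32.78055081 110.        ]
((259.5, 256.0), 9.12424373626709)
[504.89651867 -48.91488063  75.        ]
0.0 [-0.59452934 -0.45617247  0.24151356 -0.0064248  -0.01300195 -0.00751705] [1.11022302e-16 1.66533454e-16 0.00000000e+00 8.67361738e-19
 3.46944695e-18 3.46944695e-18]
```

```bash
python3 - <<'E'
import cv2,numpy as np
a=cv2.imread('pics/w1.png')[160:280,235:365]; cv2.imwrite('pics/w1z.png',cv2.resize(a,None,fx=5,fy=5,interpolation=cv2.INTER_CUBIC)*1)
b=np.clip(a.astype(int)*2,0,255).astype(np.uint8); cv2.imwrite('pics/w1z.png',cv2.resize(b,None,fx=5,fy=5,interpolation=cv2.INTER_CUBIC))
E
```

```text
(no output)
```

View pics/w1z.png

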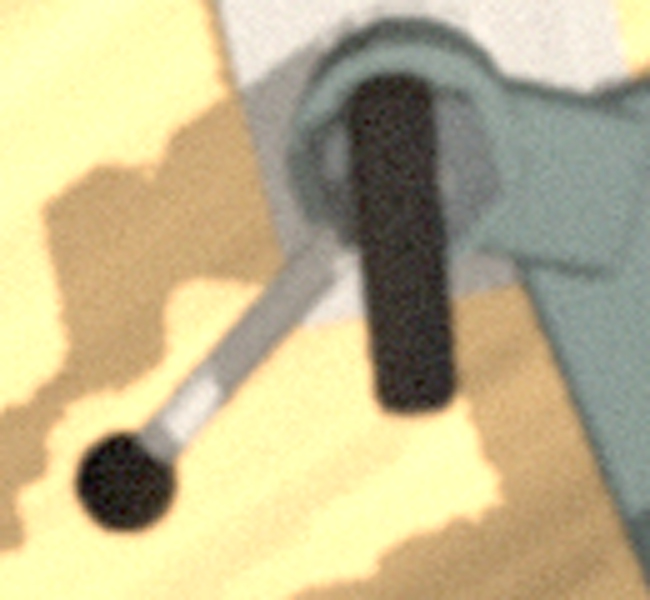

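```bash
python3 - <<'E'
from h import *
f=np.load('pics/w1.npz',allow_pickle=True); p=f['p']; mm=f['m'].item()
M=(mm,cv2.Rodrigues(np.array(mm['rvec'],float))[0],np.array(mm['tvec'],float).ravel())
C=-M[1].T@M[2]; print('cam',C)
for z in (127,121):
  W=[onz('wrist',235+u/5,160+v/5,z,M)[:2] for u,v in [(392,78),(415,405),(355,90),(377,390),(432,90),(455,390)]]
  d=W[0]-W[1]; print(z,np.round(W,1).tolist(),'len',np.hypot(*d),'ang',np.degrees(np.arctan2(d[1],d[0])),'mid',(W[0]+W[1])/2, [np.degrees(np.arctan2(*(W[i]-W[i+1])[::-1])) for i in (2,4)])
E
```

```text
cam [426.53953006  81.31340404 360.21590366]
127 [[461.6, 51.9], [507.8, 23.3], [459.8, 46.2], [502.0, 19.8], [466.7, 55.8], [509.4, 30.1]] len 54.29475514270412 ang 148.2032206412159 mid [484.68191694  37.60491977] [np.float64(147.9653104209702), np.float64(148.98237929855318)]
121 [[462.5, 51.2], [509.8, 21.8], [460.7, 45.3], [503.9, 18.2], [467.7, 55.2], [511.5, 28.8]] len 55.69160898388905 ang 148.2032206412159 mid [486.1777597   36.48042139] [np.float64(147.96531042097027), np.float64(148.98237929855318)]
```

```bash
python3 - <<'E'
from h import *
P=[485.7,37.5]
q=inverse_kinematics(P+[290],RX(258)); print(np.round(q,1))
q=np.array(q); q[6]-=111; goto_joints(q); dwell(.2); st()
movel(P+[170],ori=RX(147),speed=80); dwell(.3); s0=st()
command_gripper(30); dwell(.2);st('30'); 
p,d=snap('side','s2'); snap('wrist','w2')
cv2.imwrite('pics/s2z.png',cv2.resize(p[120:240,210:350,::-1],None,fx=5,fy=5,interpolation=cv2.INTER_CUBIC))
for x in (147,100,50,0,-50): 
    q=inverse_kinematics(P+[170],RX(x)); print(x,np.round(q,1))
E
```

```text
[-18.5  10.7   9.6 111.6  -2.1  57.8 160.1]
 t3.62 p [485.7  37.5 289.9] x147.0 F [ 0.22 -0.02 -0.39] M [ 0.007 -0.014  0.032] w85.5 q [-19.  11.  10. 112.  -2.  58.  49.]
 t5.58 p [485.8  37.5 170.2] x147.0 F [ 0.25 -0.15  0.2 ] M [0.001 0.017 0.027] w85.5 q [-17.  20.   9. 119.  -4.  42.  51.]
30 t6.35 p [485.7  37.5 170. ] x147.0 F [ 0.27 -0.53  0.32] M [ 0.001  0.035 -0.006] w30.0 q [-17.  20.   9. 119.  -4.  42.  51.]
147 [-17.2  20.1   8.6 118.6  -4.4  41.6  51.2]
100 [-26.   20.7  19.5 119.2 -10.2  41.7  10. ]
50 [-35.3  22.1  31.4 119.7 -16.9  42.4 -33.2]
0 [-44.6  25.   43.9 120.2 -24.9  44.  -75. ]
-50 [ -60.5   40.3   72.   120.9  -48.1   55.7 -101.4]
```

View pics/s2z.png

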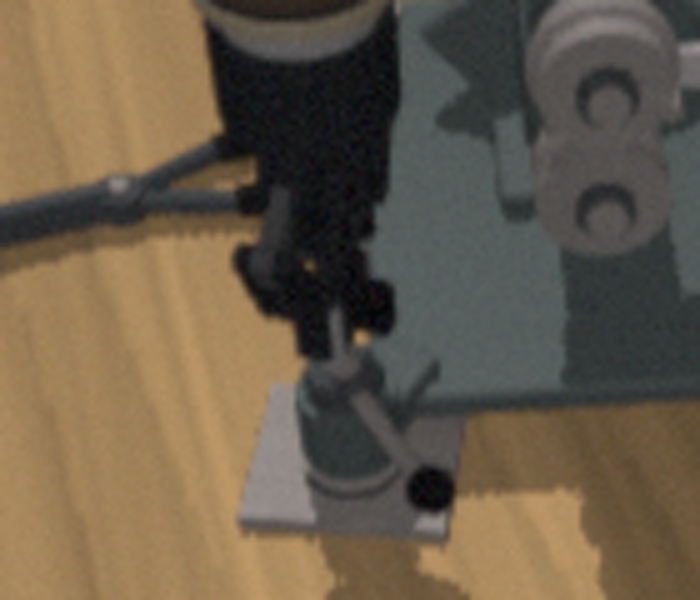

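View pics/w2.png

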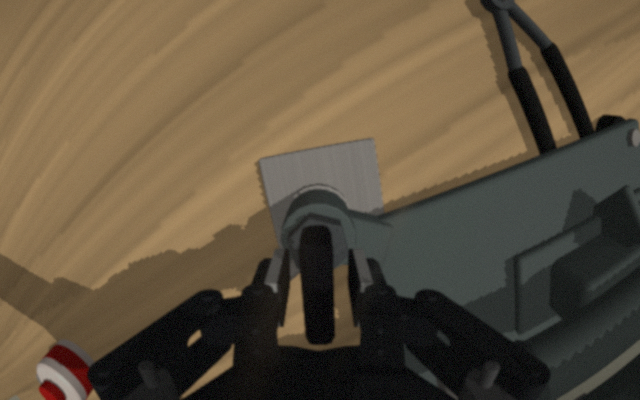

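```bash
python3 - <<'E'
from h import *
command_gripper(10,f_grip=30); dwell(.2); s=st('closed')
q0=np.array(s['joint_positions']); p=s['ee_pos']
x0=np.degrees(np.arctan2(s['tcp_rot'][1,0],s['tcp_rot'][0,0]))
qa=np.array(inverse_kinematics(p,RX(x0)));qb=np.array(inverse_kinematics(p-[0,0,5],RX(x0)))
print(np.round(qa-q0,2),np.round((qb-qa)/5,3))
np.savez('step.npz',q0=qa,dz=(qb-qa)/5,x0=x0)
for i in range(1,6):
    a=10*i
    q=qa+(qb-qa)/5*(0.64*np.radians(a)); q[6]-=a
    goto_joints(q); dwell(.1); st(a)
E
```

```text
closed t6.92 p [485.5  37.4 170. ] x147.0 F [-2.63 -0.37  3.41] M [-0.21   0.421 -0.046] w13.4 q [-17.  20.   9. 119.  -4.  42.  51.]
[ 0.   -0.01 -0.    0.01 -0.   -0.03  0.  ] [ 0.016  0.093 -0.016  0.043 -0.024 -0.135  0.021]
10 t7.32 p [485.6  37.5 169.9] x137.2 F [-0.72 -0.5   2.02] M [ 0.015  0.17  -0.011] w13.4 q [-17.  20.   9. 119.  -4.  42.  41.]
20 t7.71 p [485.8  37.6 169.8] x127.3 F [0.56 1.62 1.65] M [ 0.307 -0.123 -0.03 ] w13.7 q [-17.  20.   9. 119.  -4.  42.  32.]
30 t8.10 p [485.9  37.7 169.7] x117.3 F [ 3.59  3.03 -1.93] M [ 0.654 -0.565  0.035] w13.4 q [-17.  20.   9. 119.  -4.  42.  22.]
40 t8.49 p [486.1  37.8 169.6] x107.2 F [ 3.67  2.97 -2.75] M [ 0.738 -0.695  0.024] w13.5 q [-17.  20.   9. 119.  -4.  41.  11.]
50 t8.88 p [486.3  37.9 169.5] x97.2 F [ 4.28  3.5  -4.02] M [ 0.783 -0.784 -0.04 ] w13.4 q [-17.  20.   9. 119.  -4.  41.   1.]
```

```bash
cat >> h.py <<'E'
import json,os
class Turn:
    def __init__(s):
        s.__dict__.update(json.load(open('turn.json')))
    def save(s): json.dump(s.__dict__,open('turn.json','w'))
    def q(s):
        q=np.array(s.qa)+np.array(s.J)@np.array(s.off); q[6]-=s.ang; return q
    def read(s,n=5):
        A=[]
        for _ in range(n):
            o=observe(); A.append(np.r_[o['force'],o['moment']]); dwell(.03)
        s.o=None
        return np.mean(A,0),o
    def step(s,a,comp=True,n=4,k=(.15,.15,.08)):
        s.ang+=a; s.off[2]-=0.64*np.radians(a)
        goto_joints(s.q()); f,o=s.read(n)
        if comp:
            for i in range(3): s.off[i]+=float(np.clip(k[i]*f[i],-.6,.6))
        x=np.degrees(np.arctan2(o['tcp_rot'][1,0],o['tcp_rot'][0,0]))
        print('t%.2f ang%.0f x%.1f'%(o['clock'],s.ang,x),'p',np.round(o['ee_pos'],2),'F',np.round(f[:3],1),'M',np.round(f[3:],3),'off',np.round(s.off,2)); s.__dict__.pop('o'); s.save(); return f
E
python3 - <<'E'
from h import *
d=np.load('step.npz'); qa=d['q0']; o=observe()
J=[]
p=np.array([485.5,37.4,170.0]); x0=float(d['x0'])
b=np.array(inverse_kinematics(o['ee_pos'],o['tcp_rot']))
for i in range(3):
    e=np.zeros(3);e[i]=3; J.append((np.array(inverse_kinematics(o['ee_pos']+e,o['tcp_rot']))-b)/3)
print(np.round(J,3))
json.dump(dict(qa=qa.tolist(),J=np.array(J).T.tolist(),off=[0,0,-0.64*np.radians(50)],ang=50),open('turn.json','w'))
T=Turn()
T.off[0]+=.8;T.off[1]+=.6;T.step(0);T.step(0)
for i in range(6): T.step(10)
E
```

```text
[[ 0.025  0.082  0.002 -0.131 -0.014  0.05   0.031]
 [-0.103  0.006 -0.016 -0.011  0.008  0.004 -0.124]
 [-0.016 -0.092  0.015 -0.044  0.023  0.135 -0.021]]
t9.23 ang50 x97.0 p [486.43  37.91 169.51] F [ 2.4  2.2 -1. ] M [ 0.376 -0.437  0.046] off [ 1.16  0.93 -0.64]
t9.62 ang50 x97.0 p [486.51  38.03 169.46] F [-0.5 -0.3  4. ] M [-0.039  0.018  0.041] off [ 1.09  0.89 -0.32]
t10.04 ang60 x87.2 p [486.7   38.03 169.43] F [ 2.1 -1.2 -2.5] M [-0.212 -0.547 -0.02 ] off [ 1.41  0.7  -0.63]
t10.47 ang70 x77.2 p [486.93  38.   169.28] F [ 2.  -1.8 -0.3] M [-0.241 -0.419 -0.011] off [ 1.71  0.43 -0.76]
t10.89 ang80 x67.3 p [487.22  37.92 169.2 ] F [ 1.4 -1.   0.5] M [-0.104 -0.311 -0.024] off [ 1.91  0.28 -0.83]
t11.32 ang90 x57.3 p [487.45  37.77 169.09] F [ 1.6 -0.  -0.5] M [-0.    -0.349 -0.002] off [ 2.15  0.28 -0.98]
t11.74 ang100 x47.3 p [487.63  37.64 168.95] F [ 0.8 -0.4  0.6] M [-0.091 -0.242 -0.006] off [ 2.27  0.22 -1.04]
t12.17 ang110 x37.3 p [487.79  37.49 168.84] F [ 2.  -1.2 -0.3] M [-0.247 -0.324  0.01 ] off [ 2.57  0.04 -1.18]
```

```bash
python3 - <<'E'
from h import *
T=Turn()
for i in range(6): T.step(15,n=5)
st()
E
```

```text
t12.69 ang125 x22.2 p [487.97  37.21 168.65] F [ 0.5 -2.5  1.1] M [-0.536 -0.175 -0.015] off [ 2.64 -0.34 -1.26]
t13.22 ang140 x7.2 p [488.1   36.83 168.53] F [ 0.6 -3.7  0. ] M [-0.725 -0.223  0.023] off [ 2.73 -0.89 -1.43]
t13.74 ang155 x-7.8 p [488.12  36.47 168.37] F [ 0.3 -3.3 -0.4] M [-0.726 -0.148  0.005] off [ 2.78 -1.38 -1.63]
t14.27 ang170 x-22.8 p [488.06  36.08 168.19] F [-1.2 -2.8  0.9] M [-0.597  0.136 -0.013] off [ 2.61 -1.81 -1.72]
t14.79 ang185 x-37.8 p [487.88  35.73 168.01] F [-1.7 -1.7 -0.4] M [-0.444  0.257 -0.008] off [ 2.35 -2.06 -1.92]
t15.32 ang200 x-52.8 p [487.65  35.44 167.85] F [-2.6 -1.6  0.3] M [-0.34   0.45  -0.001] off [ 1.97 -2.3  -2.07]
 t15.35 p [487.6  35.4 167.9] x-52.8 F [-3.12 -1.    0.23] M [-0.304  0.494  0.013] w13.5 q [ -17.   20.    9.  118.   -5.   41. -148.]
```

```bash
cat > regrip.py <<'E'
from h import *
import sys
back=float(sys.argv[1]); AX=[float(v) for v in sys.argv[2:4]]
T=Turn()
command_gripper(85); 
s=observe(); p=s['ee_pos']
T.off[0]+=AX[0]-p[0]; T.off[1]+=AX[1]-p[1]
T.ang-=back; goto_joints(T.q()); dwell(.2); s=st('back'); print(T.read(5)[0].round(3))
p=s['ee_pos']; T.off[0]+=AX[0]-p[0]; T.off[1]+=AX[1]-p[1]; goto_joints(T.q())
command_gripper(10,f_grip=30); dwell(.1); s=st('closed'); T.save()
E
python3 regrip.py 180 486.7 36.6; python3 - <<'E'
from h import *
T=Turn()
for i in range(5): T.step(12,n=5)
E
```

```text
back t18.89 p [486.3  36.4 168. ] x127.0 F [ 0.47  0.27 -0.01] M [-0.034 -0.034 -0.013] w84.9 q [-17.  20.   9. 119.  -5.  41.  31.]
[ 0.212 -0.14   0.013 -0.024 -0.004 -0.02 ]
closed t20.05 p [486.7  36.6 168. ] x127.0 F [-1.15  0.34  1.71] M [ 0.012  0.105 -0.017] w13.7 q [-17.  20.   9. 119.  -5.  41.  31.]
t20.50 ang32 x115.2 p [486.69  36.56 167.87] F [-0.7 -0.4  2. ] M [-0.009  0.151 -0.018] off [ 1.06 -0.88 -2.04]
t20.98 ang44 x103.2 p [486.67  36.57 167.79] F [ 0.7  0.3 -0.8] M [ 0.05  -0.137 -0.011] off [ 1.16 -0.83 -2.24]
t21.47 ang56 x91.2 p [486.7   36.56 167.64] F [ 0.5  0.2 -0.3] M [ 0.06  -0.076 -0.019] off [ 1.23 -0.8  -2.4 ]
t21.95 ang68 x79.2 p [486.7   36.56 167.5 ] F [-0.   0.   0.3] M [ 0.032  0.01  -0.006] off [ 1.23 -0.8  -2.51]
t22.43 ang80 x67.2 p [486.68  36.56 167.36] F [-0.9 -0.1  0.5] M [ 0.013  0.053 -0.001] off [ 1.1  -0.81 -2.6 ]
```

```bash
python3 - <<'E'
from h import *
T=Turn()
for a in (10,10,10):
    T.ang+=a; T.off[2]-=.64*np.radians(a); q=T.q(); goto_joints(q)
    for i in range(8):
        o=observe(); print('%.3f Mz %.3f tau7 %.3f qd7 %.2f q7err %.3f'%(o['clock'],o['moment'][2],o['joint_efforts'][6],o['qd'][6],o['joint_positions'][6]-q[6])); dwell(.02)
    T.save()
E
```

```text
22.758 Mz -0.031 tau7 -0.625 qd7 1.19 q7err 0.301
22.775 Mz -0.016 tau7 -0.407 qd7 0.40 q7err 0.313
22.792 Mz -0.065 tau7 -0.247 qd7 -0.19 q7err 0.317
22.808 Mz -0.002 tau7 -0.140 qd7 -0.51 q7err 0.309
22.825 Mz -0.045 tau7 -0.075 qd7 -0.77 q7err 0.296
22.842 Mz -0.001 tau7 -0.036 qd7 -0.95 q7err 0.281
22.858 Mz 0.031 tau7 -0.015 qd7 -0.98 q7err 0.266
22.875 Mz 0.090 tau7 -0.007 qd7 -0.91 q7err 0.249
23.183 Mz -0.039 tau7 -0.621 qd7 1.28 q7err 0.314
23.200 Mz -0.023 tau7 -0.403 qd7 0.49 q7err 0.327
23.217 Mz -0.030 tau7 -0.243 qd7 -0.24 q7err 0.329
23.233 Mz -0.012 tau7 -0.140 qd7 -0.73 q7err 0.319
23.250 Mz 0.033 tau7 -0.078 qd7 -0.88 q7err 0.306
23.267 Mz 0.002 tau7 -0.039 qd7 -0.98 q7err 0.290
23.283 Mz 0.022 tau7 -0.020 qd7 -1.08 q7err 0.273
23.300 Mz -0.027 tau7 -0.013 qd7 -1.01 q7err 0.258
23.608 Mz -0.105 tau7 -0.621 qd7 1.19 q7err 0.318
23.625 Mz -0.034 tau7 -0.403 qd7 0.28 q7err 0.331
23.642 Mz -0.013 tau7 -0.242 qd7 -0.20 q7err 0.332
23.658 Mz -0.012 tau7 -0.140 qd7 -0.64 q7err 0.320
23.675 Mz 0.036 tau7 -0.077 qd7 -0.91 q7err 0.309
23.692 Mz -0.027 tau7 -0.039 qd7 -0.96 q7err 0.292
23.708 Mz 0.046 tau7 -0.019 qd7 -1.03 q7err 0.276
23.725 Mz 0.042 tau7 -0.012 qd7 -0.97 q7err 0.258
```

```bash
cat >> h.py <<'E'
def step2(T,a,n=9,w=.13):
    T.ang+=a; T.off[2]-=.64*np.radians(a); goto_joints(T.q()); dwell(w)
    A=[];
    for i in range(n):
        o=observe(); A.append(np.r_[o['force'],o['moment'],o['qd'][6]]); dwell(.016)
    f=np.mean(A,0); T.save()
    print('t%.2f ang%.0f'%(o['clock'],T.ang),'F',np.round(f[:3],1),'Mz %.3f sd %.3f qd %.2f'%(f[5],np.std(A,0)[5]/n**.5,f[6]),'z %.2f'%o['ee_pos'][2]); return f
E
python3 - <<'E'
from h import *
T=Turn()
for i in range(4): step2(T,12)
E
```

```text
t24.32 ang122 F [ 1.8 -0.  -3.5] Mz 0.052 sd 0.010 qd -0.90 z 166.94
t24.93 ang134 F [ 2.1 -0.1 -3.8] Mz 0.059 sd 0.010 qd -0.80 z 166.80
t25.52 ang146 F [ 2.8  0.1 -4. ] Mz 0.040 sd 0.010 qd -0.77 z 166.69
t26.12 ang158 F [ 2.6 -0.2 -3.5] Mz -0.004 sd 0.015 qd -0.77 z 166.58
```

```bash
python3 - <<'E'
from h import *
T=Turn(); T.off[0]+=.4; T.off[2]-=.2
for i in range(4):
    f=step2(T,11)
    if f[5]>.11: break
E
```

```text
t26.71 ang169 F [-2.6 -0.6  5.3] Mz -0.019 sd 0.009 qd -0.69 z 166.40
t27.29 ang180 F [-2.3 -0.1  6.1] Mz -0.171 sd 0.009 qd -0.01 z 166.29
t27.88 ang191 F [-2.1 -0.   6.1] Mz -0.203 sd 0.008 qd 0.00 z 166.17
t28.46 ang202 F [-2.5 -0.2  5.8] Mz -0.220 sd 0.006 qd 0.02 z 166.06
```

```bash
python3 - <<'E'
from h import *
T=Turn()
o=observe(); print(o['joint_positions'][6]-T.q()[6], o['joint_efforts'][6])
for a in (.7,.7,.7,.7):
    f=step2(T,a,n=6,w=.05); o=observe(); print('err',o['joint_positions'][6]-T.q()[6],o['joint_efforts'][6])
p,d=snap('side','s3'); snap('scene','c3')
cv2.imwrite('pics/s3z.png',cv2.resize(p[120:240,210:350,::-1],None,fx=5,fy=5,interpolation=cv2.INTER_CUBIC))
E
```

```text
0.09258506250887422 0.2218166459351778
t28.86 ang203 F [-2.4 -0.2  6.3] Mz 0.068 sd 0.016 qd 0.03 z 166.06
err 0.11148621766403721 -0.07318689487874508
t29.26 ang203 F [-2.4 -0.1  6.2] Mz 0.144 sd 0.010 qd 0.02 z 166.05
err 0.11538553304924903 -0.13091860804706812
t29.66 ang204 F [-2.5 -0.4  6.2] Mz 0.147 sd 0.008 qd 0.02 z 166.04
err 0.11677453148902828 -0.13498031068593264
t30.06 ang205 F [-2.4 -0.2  6.7] Mz 0.131 sd 0.019 qd 0.00 z 166.03
err 0.1169712847830624 -0.13696912676095963
```

View pics/s3z.png

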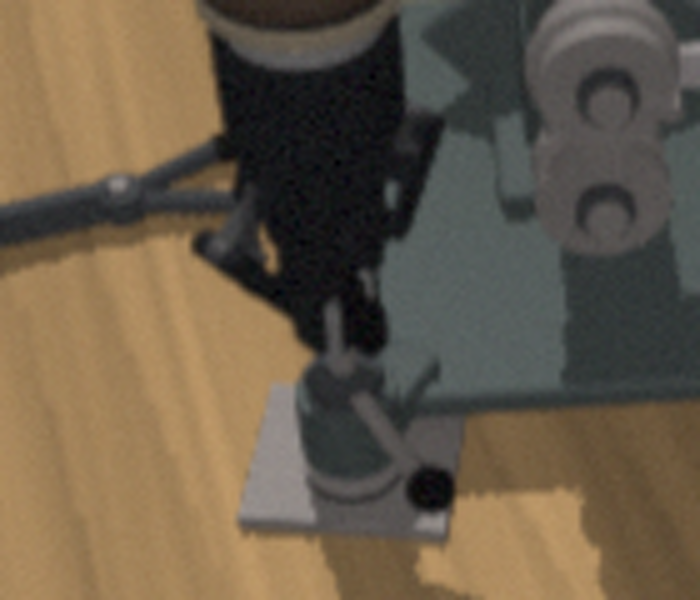

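```bash
python3 - <<'E'
from h import *
command_gripper(85); dwell(.2); s=st('open')
movel([486.7,36.6,215],speed=120); st()
A=np.array([486.7,36.6]); ph=-78.0
u=np.array([np.cos(np.radians(ph)),np.sin(np.radians(ph))]); b=A+86*u
goto([*b,215],RX(ph+180)); command_gripper(40)
st(); snap('wrist','w4'); p,d=snap('side','s4')
cv2.imwrite('pics/s4z.png',cv2.resize(p[120:240,210:350,::-1],None,fx=5,fy=5,interpolation=cv2.INTER_CUBIC))
E
```

```text
open t31.07 p [487.   36.6 165.8] x-57.8 F [-0.2  -0.27  0.53] M [-0.026 -0.06   0.034] w85.1 q [ -17.   21.    9.  119.   -5.   41. -153.]
 t31.62 p [486.5  36.6 214.8] x-57.8 F [-0.28 -0.4   0.16] M [ 0.02  -0.009  0.012] w84.9 q [ -18.   16.    9.  116.   -3.   48. -154.]
 t34.48 p [504.6 -47.5 215. ] x102.0 F [ 0.   -0.13 -0.09] M [-0.006  0.006  0.024] w40.2 q [ 15.  19. -19. 112.   8.  50.   4.]
```

View pics/w4.png

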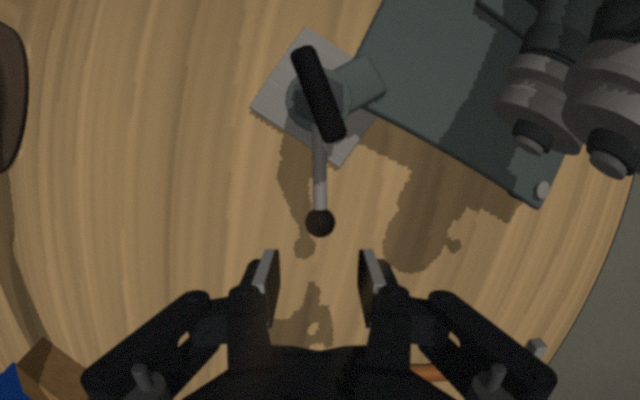

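View pics/s4z.png

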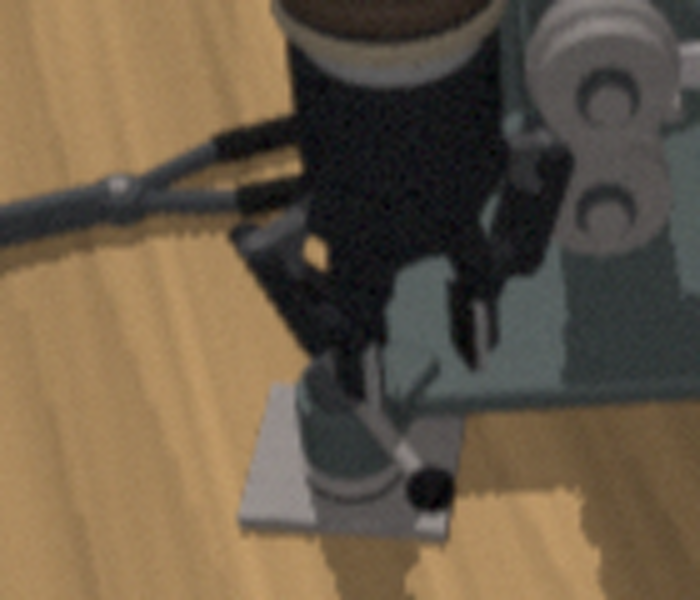

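```bash
cat >> h.py <<'E'
AX=np.array([486.7,36.6])
def lev(ph,r=86,z=129):
    return [*(AX+r*np.array([np.cos(np.radians(ph)),np.sin(np.radians(ph))])),z]
E
python3 - <<'E'
from h import *
f=np.load('pics/w4.npz',allow_pickle=True); mm=f['m'].item()
M=(mm,cv2.Rodrigues(np.array(mm['rvec'],float))[0],np.array(mm['tvec'],float).ravel())
print(onz('wrist',320,222,75,M), onz('side',210+430/5,120+488/5,75))
hit=movel(lev(-78),ori=RX(102),speed=110,threshold=5); dwell(.1); st(hit)
F0=observe()['force']
ph=-78
while ph>-157:
    ph-=8; movel(lev(ph),ori=RX(ph+180),speed=70)
    s=observe(); tau=np.radians(ph-90); ft=-(s['force']-F0)[:2]@np.array([np.cos(tau),np.sin(tau)])
    print(ph,'t%.2f ft %.2f'%(s['clock'],ft),np.round(s['force'],1))
    if ft>4.5: break
E
```

```text
[505.38095352 -48.64293993  75.        ] [506.5523217  -48.83208238  75.        ]
False t35.62 p [505.1 -47.5 129.7] x102.0 F [-0.84  0.6   0.23] M [-0.02   0.017  0.035] w40.0 q [ 13.  26. -17. 116.  12.  39.   1.]
-86 t35.94 ft 1.61 [0.8 0.4 0.6]
-94 t36.27 ft 0.39 [-0.5 -0.7 -0.5]
-102 t36.59 ft 1.90 [ 0.8 -0.6 -0.1]
-110 t36.92 ft 0.61 [-0.4 -0.1 -0.7]
-118 t37.24 ft 0.38 [-0.3  0.8 -0.5]
-126 t37.57 ft 1.20 [ 0.2 -0.  -0.3]
-134 t37.89 ft 1.78 [-0.  -1.1 -0.6]
-142 t38.22 ft 1.63 [ 0.7 -0.3 -0.4]
-150 t38.54 ft 28.34 [ 16.  -22.4 -14.3]
```

```bash
python3 - <<'E'
from h import *
dwell(.1); s=st()
movel(lev(-148),ori=RX(32),speed=30); dwell(.2); st()
movel(lev(-146),ori=RX(34),speed=30); dwell(.1); st()
movel(lev(-145,z=230),ori=RX(35),speed=120)
dwell(.2);st(); snap('wrist','w5'); p,d=snap('side','s5'); snap('scene','c5')
cv2.imwrite('pics/s5z.png',cv2.resize(p[120:240,210:350,::-1],None,fx=5,fy=5,interpolation=cv2.INTER_CUBIC))
E
```

```text
t38.64 p [417.2 -10.9 129.7] x30.0 F [ 15.76 -20.63 -13.86] M [-3.87  -3.231  0.097] w40.0 q [ -5.  19.  -0. 129.   1.  32. -66.]
 t39.09 p [417.  -11.8 129.6] x32.1 F [  9.29 -11.89  -5.13] M [-2.338 -1.733  0.048] w40.1 q [ -5.  19.  -1. 129.   1.  32. -64.]
 t39.44 p [416.8 -12.7 129.3] x34.0 F [ 4.37 -7.59 -1.  ] M [-1.359 -0.881 -0.096] w39.9 q [ -4.  19.  -1. 129.   1.  32. -62.]
 t40.63 p [416.  -12.7 229.4] x35.0 F [ 0.02  0.87 -0.06] M [ 0.023 -0.004  0.014] w40.1 q [ -4.   9.  -2. 124.   0.  48. -60.]
```

View pics/w5.png

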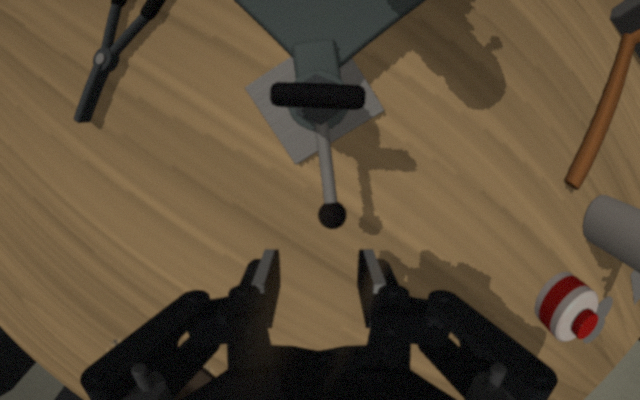

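View pics/s5z.png

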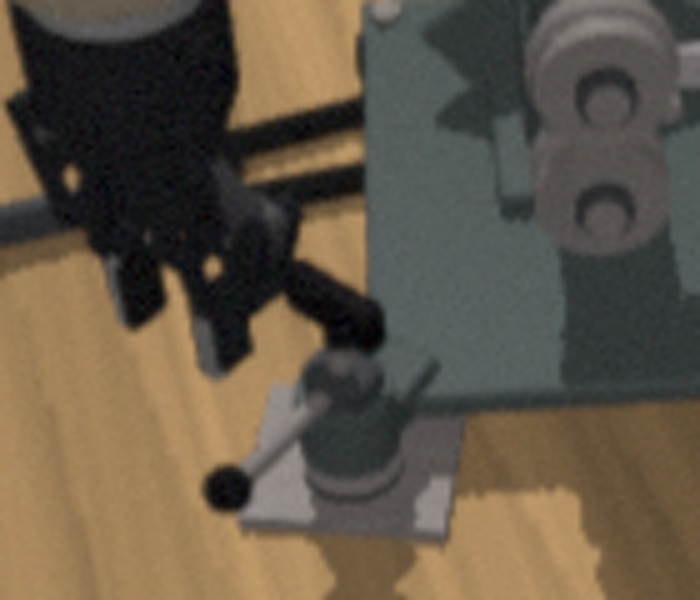

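```bash
python3 - <<'E'
from h import *
for fn,a,b,ball in [('w4',(302,50),(337,137),(320,222)),('w5',(273,94),(363,97),(332,215.5))]:
    f=np.load(f'pics/{fn}.npz',allow_pickle=True); mm=f['m'].item(); p=f['p']
    M=(mm,cv2.Rodrigues(np.array(mm['rvec'],float))[0],np.array(mm['tvec'],float).ravel())
    A=onz('wrist',*a,117,M);B=onz('wrist',*b,117,M);C=onz('wrist',*ball,75,M)
    d=A-B; print(fn,'bar',np.degrees(np.arctan2(d[1],d[0]))%180,np.hypot(*d[:2]),(A+B)/2,'ball',C,np.hypot(*(C[:2]-AX)),np.degrees(np.arctan2(*(C[:2]-AX)[::-1])))
C=onz('side',210+228/5,120+488/5,75);print(C,np.hypot(*(C[:2]-AX)),np.degrees(np.arctan2(*(C[:2]-AX)[::-1])))
# machine shift: compare side0 vs s5, scene0 vs c5 in machine region
for a,b,(x,y,w,h) in [('side0','s5',(300,120,80,85)),('scene0','c5',(180,190,120,180))]:
    A=np.load(f'pics/{a}.npz',allow_pickle=True)['p'];B=np.load(f'pics/{b}.npz',allow_pickle=True)['p']
    g=lambda I:cv2.cvtColor(I[y:y+h,x:x+w],cv2.COLOR_RGB2GRAY).astype(np.float32)
    print(cv2.phaseCorrelate(g(A),g(B)))
E
```

```text
w4 bar 123.39477755614598 51.38658730206896 [486.77738827  36.79112147 117.        ] ball [505.38095352 -48.64293993  75.        ] 87.26589730383562 -77.63906641072711
w5 bar 122.98919359594251 52.395123079521156 [486.13326031  36.651854   117.        ] ball [420.55061879 -22.10607144  75.        ] 88.44288246492934 -138.4116738710927
[422.79987571 -22.12496614  75.        ] 86.7862174093964 -137.41662506813643
((-0.1821875770228587, -0.09749142791036292), 0.994235840373569)
((0.008942773903001466, 0.13517421400646867), 1.0004028362698025)
```

```bash
python3 - <<'E'
from h import *
s=observe(); movel(s['ee_pos']+[-20,-10,90],speed=150); dwell(.5); st(); sign_off()
E
```

```text
t42.05 p [396.1 -22.7 319.5] x35.0 F [1.19 0.34 0.16] M [-0.021 -0.008 -0.011] w40.3 q [ -3.  -0.  -1. 119.  -0.  61. -59.]
the job is handed in; nothing more can be done
```

The screw foot is screwed down onto the plate, the lock lever is at its stop, and I handed the job in at about 42 s with the gripper clear of everything.

- **Screw foot:** I turned the grip about 385° (6.7 rad) clockwise, with one regrip. The turning torque stayed at about 0.05 N m until roughly 340–350°. It then rose to about 0.2 N m, the sign of contact. That puts the foot about 0.6–0.8 rad past first touch, carrying roughly 8–10 N. This load comes from torque readings made noisy by stopping and starting; I did not measure the load directly.
- **Lock lever:** I swung the ball from -78° to about -138° around the spindle, 60° or 1.05 rad, until it met the stop. Both views agreed within 1° after I let go, and the final angle fits where the pad last pressed. The push at the stop reached about 28 N, more than I intended but below the limits.
- **Last checks:**
  - The grip stayed at 123° through the locking.
  - The machine's image shifted by less than 0.2 pixels in both fixed views.
  - I did not measure the tools around it for movement, but nothing touched them.

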